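# Put the sweet potato stub away in the chilled ingredient rail

## Task

Put the peeled sweet potato stub from the cutting board away in the empty pan of the chilled ingredient rail. Its flat steel cover has no handle: press your fingertips on it, firmly enough that it comes along but not hard, as the sheet is thin, and slide it open under the fixed deck; set the stub down on the pan's floor without dropping it, then slide the cover fully shut the same way, let go, and leave everything else on the table where it is.

Things in the scene. Friction and masses are not known exactly. Their poses are not given: they have to be found in the camera images.
- rail_unit: Chilled ingredient rail, fixed: steel box 250 deep (x) by 570 long (y), top frame 147 high. Origin on its underside, below the middle of the two-bay well; y runs along the rail to its left end. A pan well with a sliding cover is at y -201 to -10; a fixed deck, top 150.5 high, covers y -10 to 205; then the compressor box to y 345.
- pan_floor (a point): Middle of the inner floor of the rail's only open pan, under the sliding cover. Floor 77.5 mm above the table, pan inside 156 (x) by 170 (y) mm, rim 139 above the table; axes as the rail's.
- cover (a joint): How far the sliding cover is open, in m: 0 = fully shut against its end stop, 0.145 = fully open. It opens along the rail's +y, running under the fixed deck, and stays where left. It takes 5.5 N along the track; fingertips grip the sheet with 0.5 to 0.75 of the press before they slip.
- sheet: The sliding cover: flat thin steel sheet, 176 (x) by 210 (y) mm, no handle, its top 1.5 mm below the rail's frame. Origin at the middle of its top face, y along its opening way; its free end is at y -105, the other end stays under the deck. Fully open, a 40 mm strip at its free end is still bare. It gives 0.5 mm per 10 N; a load over 18 N, a brisk touch-down included, bends it.
- board: Yellow cutting board, fixed, 325 (x) by 265 (y) by 12 mm thick. Origin at the centre of its underside.
- stub: Peeled orange sweet potato stub standing on its cut face on the board: 51 mm across, straight-sided to 34 mm up, domed top 52 mm up, 70 to 140 g. Origin at the centre of its cut face.
- slice_a: Round orange slice on the board, 50 mm across, 10 mm thick; leave it. Origin under its centre.
- slice_b: Another such slice on the board, 50 mm across, 10 mm thick; leave it. Origin under its centre.
- knife: Chef's knife lying along the board's right edge, 340 mm long, 18 mm high at the handle; leave it. Origin near the heel of the blade.
- bowl: Empty steel bowl, 130 mm across, 55 mm high, on the rail's compressor box; leave it. Origin under its centre.
- squeeze_bottle: White squeeze bottle, 54 mm across, 170 mm high, behind the board; leave it. Origin under its centre.
- spice_jar: Amber glass jar with black lid, 48 mm across, 90 mm high; leave it. Origin under its centre.
- spoon: Steel spoon, 240 mm long, lying across the rail's fixed deck; leave it. Origin under its middle.
Mind the look-alikes: they are no part of the job. Several things have the shape of the stub; the one meant has the colours described above.

How it is judged:
On the way, in this order (a step that is already met when the one before it is completed fails the run):
1. the cover is slid open by more than 60 mm (value of joint cover above 0.06 m), for 0.1 s.
2. the stub is lowered in the fingers to within 15 mm of the pan's floor (horizontal distance between stub and pan_floor below 0.095 m and x of stub in the frame of pan_floor between -0.079 and 0.079 m and z of stub in the frame of pan_floor between -0.005 and 0.015 m and contact force between the fingers and stub above 0.5 N), for 0.05 s.
3. the stub lies in the pan, let go and at rest (horizontal distance between stub and pan_floor below 0.095 m and x of stub in the frame of pan_floor between -0.079 and 0.079 m and z of stub in the frame of pan_floor between -0.005 and 0.035 m and contact force between the fingers and stub below 0.1 N and linear speed of stub below 0.03 m/s), for 0.2 s.
At the end, for the whole second after the job is handed in: The cover is shut to within 4 mm of its end stop, and the stub lies at rest on the floor of the pan under it, standing or on its side, let go; the fingers are off the cover (all of step 3 and value of joint cover below 0.004 m and contact force between the fingers and sheet below 0.1 N); the robot touches nothing.
It fails at once if the thin cover is loaded with more than 18 N (contact force between anything else and sheet above 18 N).
It fails at once if a bystander (slice, knife, bowl, bottle, jar, spoon) is moved more than 30 mm (distance of any of slice_a, slice_b, knife, bowl, squeeze_bottle, spice_jar, spoon from where it was at the start of the episode above 0.03 m).
It also fails if it takes over 72 s, if anything falls off the work surface, if the arm or the gripper's body presses on something with over 40 N, if the wrist force passes 120 N, or if a joint passes its speed limit or range.

## Robot

A 6-joint arm with a two-finger parallel gripper is mounted at the origin on the work surface. World frame = base frame: x ahead of the robot, y to its left, z up, the work surface at z = 0. Lengths are in m, angles in rad, forces in N, time in s.
With the tool pointing down it reaches from about 0.275 to 0.75 m from the base axis. Payload 10.2 kg.
Tool frame: the origin (TCP) lies between the finger pads; the fingertips stand 22 mm ahead of it and the grasp point (between the pads) lies 3 mm ahead of it; x points along the fingers, y is the direction in which the jaws open and shut, and the axes are right-handed (so a half turn about x gives the same grasp; the last joint's range is limited). The gripper opens to 88 mm and grips with 3 to 60 N. Pads are 18 mm wide; open, the fingers measure 123 mm over their backs; the gripper's body (75 mm by 187 mm) begins 45 mm behind the grasp point.
Start: joints at [0.971, 0.313, 1.498, -0, 1.331, -0.223], TCP at [0.193, 0.488, 0.261] pointing down, gripper open.
Joint ranges: [-2.94, 2.94], [-0.97, 2.17], [0.19, 2.56], [-1.23, 4.37], [0.02, 3.11], [-2.88, 2.88]. Speed limits (rad/s): [2.39, 2.39, 3.01, 3.14, 3.14, 3.14].

## Interface

Orientations are given as a unit quaternion [w, x, y, z].
In Python, from bench import arm gives the robot as it stands.
- The arm moves only by the tool step_arm, never from a script. Its argument "commands" is a list of rows, each a list of 7 numbers: the shift along the world's x, y, z in m, then the turn, a rotation vector about the world's x, y, z in rad, then the closure, from 0 (fully open) to 1 (shut). A call has 1 to 12 rows; each row shifts and turns the pose as measured when the row begins; what a row does not reach is not made up. A row lasts 1/12 s, in which the tool goes at most 41.7 mm and 7.16 degrees, less where a joint would pass 70% of its speed; a pose out of reach is approached as far as the arm can. A call is refused whole if a number of a shift passes 0.0417 or a number of a turn 0.125, either way. A call with a gripper value outside its range is refused whole. The fingers move at their own pace and stop on an object; "newtons" is the grip in N (left out, the last holds). Time passes only in rows, so rows that do not move let the fingers close. It gives the time, the measured TCP pose, the force and the opening at its end, in the units of the state.
- arm.get_obs(): the state, without advancing time (a new reading comes with each control period).
- arm.grab_frame(name): name is "side" or "top" or "wrist"; returns the picture (400x640x3 uint8, blue, green, red); there is no depth.
- arm.camera_params(name): a dict with "fx", "fy", "cx", "cy" (pixels), "R" (3x3) and "t" (3): a world point X has camera coordinates R X + t. Camera axes: x right, y down, z forward; pixel columns grow to the right and rows downward; lengths in m; the calibration is good to about 2 mm. A picture is of the moment at which its call begins: read the wrist's pose just before it. camera_params takes no time and is no camera call; for the wrist camera it gives the pose at the moment of the call.
- arm.finish_job(): hands the job in, once; it reports no verdict.
The state is a dict: "clock": time; "joints": joint angles; "joint_vel": joint speeds; "joint_torque": joint torques, N m; "ee_pos": TCP position; "orientation": TCP orientation; "ft_force": force on the tool from outside, world axes, zero at the start; "wrist_torque": the same for the moment, N m; "finger_gap": opening from 0.0 (shut) to 1.0 (fully open).
Only numpy, scipy, OpenCV 4.12 (cv2) and the standard library are available. Lean on these libraries where they do the work, as an engineer would, in place of code of your own. Each camera call takes 0.05 s, during which the arm holds its last target.

## Working session

There is one attempt and no reset: what is moved stays moved. The work goes in short steps, Python scripts to look and compute and a tool call to move; the robot and the scene stay as the last step left them, time stands still between calls to the robot, and variables do not carry over. Pictures are saved under pics/ and viewed, and the job is handed in when it is done.

Besides the shell and the picture viewer there is one more tool, called after "Request:" as name([rows], argument=value, ...), one row to a line, values as JSON. step_arm: Moves the arm, as the interface text tells. Its arguments: {"type":"object","properties":{"commands":{"type":"array","items":{"type":"array","items":{"type":"number"}}},"newtons":{"type":"number"}},"required":["commands"]}

```bash
ls; mkdir -p pics; python3 - <<'E'
from bench import arm
import cv2
o=arm.get_obs();print(o)
for n in("top","side","wrist"):
    p=arm.camera_params(n);print(n,p)
    cv2.imwrite(f"pics/{n}0.png",arm.grab_frame(n))
E
```

```text
pics
{'clock': 0.0, 'joints': array([ 9.70625695e-01,  3.13461724e-01,  1.49840732e+00,  4.73510999e-06,
        1.33097413e+00, -2.23343731e-01]), 'joint_vel': array([-9.25694136e-04, -1.41285808e-03,  3.10215118e-05,  1.12634476e-03,
        1.38355906e-03,  3.35719187e-04]), 'joint_torque': array([-1.09545240e-04, -4.02211475e+01, -2.52272058e+01,  6.93412009e-02,
        3.53120500e-02, -1.05734393e-04]), 'ee_pos': array([0.19305061, 0.48799953, 0.26016625]), 'orientation': array([ 0.6944142 ,  0.13203741,  0.69477108, -0.13284645]), 'ft_force': array([-0.03911703,  0.14213984,  0.43130049]), 'wrist_torque': array([ 0.01076775, -0.01064873, -0.06537602]), 'finger_gap': 1.0014351328042421}
top {'fx': 485.070868595048, 'fy': 485.070868595048, 'cx': 321.1256995779639, 'cy': 203.1073052137014, 'R': array([[-2.01666704e-02, -9.99793158e-01, -2.63580242e-03],
       [-9.94908234e-01,  2.03283806e-02, -9.87135381e-02],
       [ 9.87467016e-02,  6.31658148e-04, -9.95112401e-01]]), 't': array([-0.04102834,  0.53024091,  1.5549643 ])}
side {'fx': 401.80290646898806, 'fy': 401.80290646898806, 'cx': 313.4023771719491, 'cy': 196.04432949483146, 'R': array([[ 0.8886691 , -0.45852995,  0.00418439],
       [-0.30873849, -0.60505798, -0.73388377],
       [ 0.33903949,  0.65088795, -0.67926217]]), 't': array([-0.50213748,  0.22651181,  1.2404836 ])}
wrist {'fx': 339.10772955725236, 'fy': 339.10772955725236, 'cx': 327.568895758845, 'cy': 195.0199374120804, 'R': array([[ 0.36668274,  0.9303454 , -0.00109392],
       [ 0.88036738, -0.34660391,  0.32375764],
       [ 0.30082727, -0.11967939, -0.94613942]]), 't': array([-0.52494034, -0.04422805,  0.39078256])}
```

View pics/top0.png

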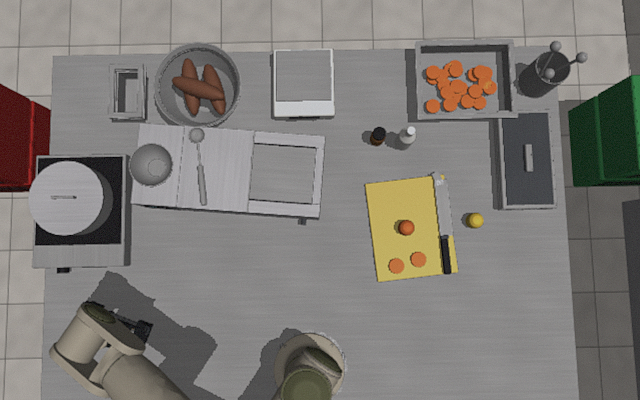

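View pics/side0.png

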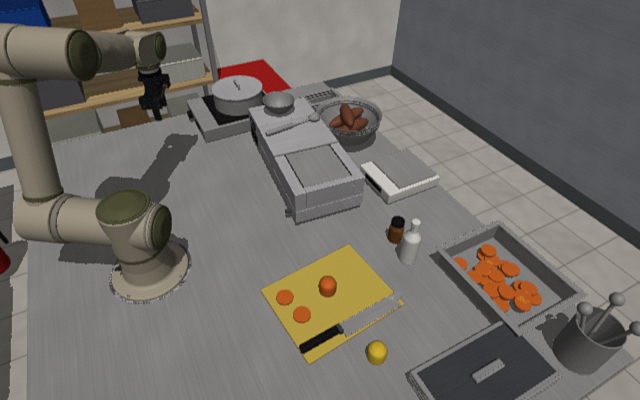

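View pics/wrist0.png

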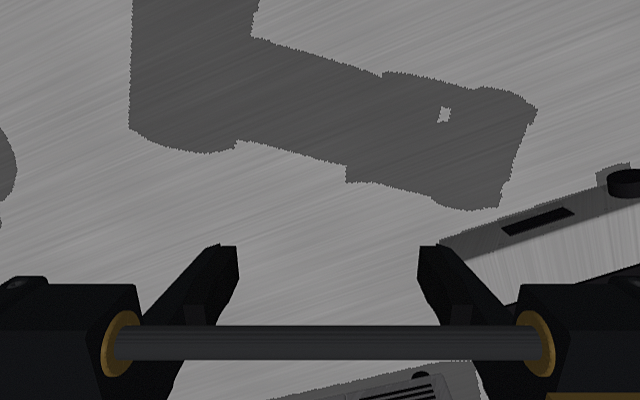

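```bash
python3 - <<'E'
import cv2,numpy as np
a=cv2.imread("pics/top0.png")
cv2.imwrite("pics/c1.png",cv2.resize(a[110:230,120:340],None,fx=3.6,fy=3.6,interpolation=cv2.INTER_CUBIC))
cv2.imwrite("pics/c2.png",cv2.resize(a[165:290,355:495],None,fx=4.5,fy=4.5,interpolation=cv2.INTER_CUBIC))
b=cv2.imread("pics/side0.png")
cv2.imwrite("pics/c3.png",cv2.resize(b[240:370,250:410],None,fx=4.5,fy=4.5,interpolation=cv2.INTER_CUBIC))
E
```

```text
(no output)
```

View pics/c1.png

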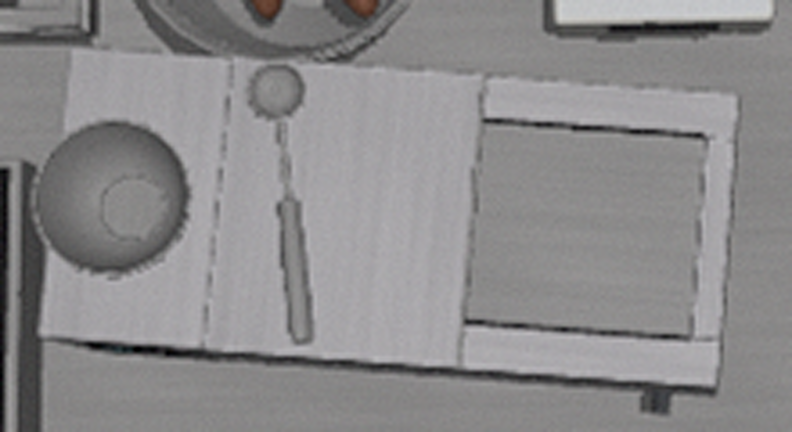

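View pics/c2.png

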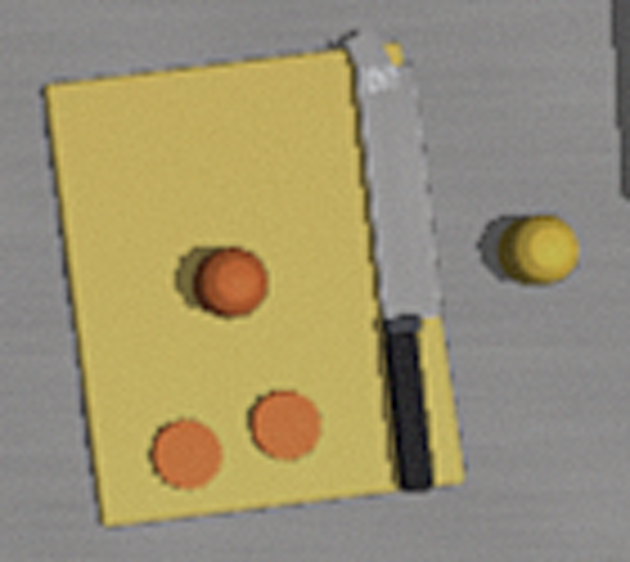

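View pics/c3.png

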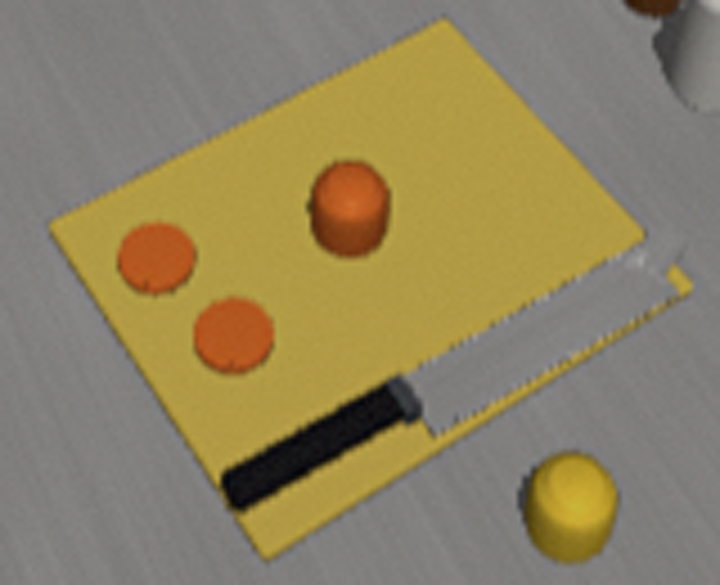

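```bash
cat > h.py <<'E'
import numpy as np, cv2
from bench import arm
def bp(n,u,v,z,p=None):
    p=p or arm.camera_params(n)
    d=np.array([(u-p['cx'])/p['fx'],(v-p['cy'])/p['fy'],1]); R=p['R'];C=-R.T@p['t'];w=R.T@d
    return C+w*(z-C[2])/w[2]
def pr(n,X,p=None):
    p=p or arm.camera_params(n); c=p['R']@np.asarray(X)+p['t']; return np.array([p['fx']*c[0]/c[2]+p['cx'],p['fy']*c[1]/c[2]+p['cy']])
E
python3 - <<'E'
from h import *
c=lambda x,y:(x/3.6+120-.35,y/3.6+110-.35)
P={}
for k,(x,y,z) in dict(FR=(738,96,.147),NR=(718,387,.147),FD=(483,77,.1505),ND=(462,368,.1505),FL=(70,52,.147),NL=(40,338,.147),w1=(707,135,.147),w2=(692,335,.147)).items():
    P[k]=bp('top',*c(x,y),z);print(k,P[k].round(4),pr('side',P[k]).round(1))
print('lens',[np.linalg.norm(P[a]-P[b]).round(4) for a,b in(('FR','NR'),('FD','FR'),('ND','NR'),('FL','FR'),('NL','NR'))])
for a,b in(('FL','FR'),('NL','NR'),('NR','FR'),('ND','FD')):
    d=P[b]-P[a];print(a,b,np.degrees(np.arctan2(d[1],d[0])))
for z in(.012,.042,.064):print('stub',bp('top',406.5,227.8,z), pr('side',bp('top',406.5,227.8,z)))
print(bp('side',350/4.5+250,210/4.5+240,.012+.028))
for (x,y) in((187,455),(286,426)):print('slice',bp('top',x/4.5+355,y/4.5+165,.022))
for (x,y) in((46,87),(350,50),(105,525),(465,482)):print('board',bp('top',x/4.5+355,y/4.5+165,.012))
print('deck lab spoon',bp('top',*c(275,90),.155),bp('top',*c(303,342),.155))
E
```

```text
FR [ 0.7218 -0.0667  0.147 ] [364.5 176.9]
NR [ 0.4751 -0.0449  0.147 ] [294.9 195.8]
FD [0.7419 0.1488 0.1505] [337.6 141.2]
ND [0.495  0.1679 0.1505] [274.1 156.8]
FL [0.7718 0.5005 0.147 ] [302.9  97.8]
NL [0.5277 0.5215 0.147 ] [247.6 108.9]
w1 [ 0.6888 -0.0398  0.147 ] [351.8 175.2]
w2 [ 0.5191 -0.024   0.147 ] [304.4 187.7]
lens [np.float64(0.2477), np.float64(0.2165), np.float64(0.2138), np.float64(0.5694), np.float64(0.5688)]
FL FR -95.03115839423906
NL NR -95.30790993631749
NR FR -5.055808122144739
ND FD -4.422450663636669
stub [ 0.44385286 -0.32933443  0.012     ] [328.31305832 292.30772425]
stub [ 0.44251713 -0.32410855  0.042     ] [327.33181458 285.1199831 ]
stub [ 0.4415376  -0.32027623  0.064     ] [326.59313715 279.70907248]
[ 0.44184007 -0.32811002  0.04      ]
slice [ 0.32057594 -0.29090233  0.022     ]
slice [ 0.3397855  -0.36263509  0.022     ]
board [ 0.58999463 -0.19855631  0.012     ]
board [ 0.61281564 -0.42254134  0.012     ]
board [ 0.27151081 -0.23170704  0.012     ]
board [ 0.29694056 -0.49181717  0.012     ]
deck lab spoon [0.73318355 0.32377556 0.155     ] [0.51905005 0.29934769 0.155     ]
```

```bash
cat >> h.py <<'E'
from scipy.spatial.transform import Rotation as Ro
ex=np.array([.9961,-.0883]);ey=np.array([.0883,.9961]);O=np.array([.6188,.1678])
def rail(x,y):return O+x*ex+y*ey
def torail(p):d=np.asarray(p)[:2]-O;return np.array([d@ex,d@ey])
def st(tgt=None,o=None):
    o=o or arm.get_obs();q=o['orientation'];R=Ro.from_quat([*q[1:],q[0]]).as_matrix()
    yaw=np.degrees(np.arctan2(R[1,1],R[0,1]))
    print('t',round(o['clock'],2),'pos',o['ee_pos'].round(4),'rail',torail(o['ee_pos']).round(4),'F',o['ft_force'].round(2),'gap',round(o['finger_gap'],3),'toolx',R[:,0].round(4),'jaw yaw',yaw.round(2),'j',o['joints'].round(3))
    if tgt is not None:print('to go',(np.asarray(tgt)-o['ee_pos']).round(4))
    # rotvec to make tool x down and tool y along +-rail x
    for s in(1,-1):
        y=np.array([s*ex[0],s*ex[1],0]);x=np.array([0,0,-1.]);T=np.stack([x,y,np.cross(x,y)],1)
        print('rotvec',s,Ro.from_matrix(T@R.T).as_rotvec().round(4))
E
python3 - <<'E'
from h import *
print(bp('top',408,135,.16),bp('top',378,137,.09))
st([*rail(0,-.18),.2])
E
```

```text
[ 0.71751563 -0.31861192  0.16      ] [ 0.72978095 -0.23628145  0.09      ]
t 0.15 pos [0.1931 0.488  0.2603] rail [-0.4523  0.2814] F [-1.22  0.01 -0.03] gap 1.0 toolx [-5.e-04 -8.e-04 -1.e+00] jaw yaw 68.41 j [ 0.971  0.313  1.498 -0.     1.331 -0.223]
to go [ 0.4098 -0.4995 -0.0603]
rotvec 1 [ 4.0000e-04 -1.0000e-03 -1.2824e+00]
rotvec -1 [1.1000e-03 4.0000e-04 1.8592e+00]
```

Request:
step_arm([
  [0.025,-0.03,0.001,0,0,-0.107,1],
  [0.025,-0.03,0.001,0,0,-0.107,1],
  [0.025,-0.03,0.001,0,0,-0.107,1],
  [0.025,-0.03,0.001,0,0,-0.107,1],
  [0.025,-0.03,0.001,0,0,-0.107,1],
  [0.025,-0.03,0.001,0,0,-0.107,1],
  [0.025,-0.03,0.001,0,0,-0.107,1],
  [0.025,-0.03,0.001,0,0,-0.107,1],
  [0.025,-0.03,0.001,0,0,-0.107,1],
  [0.025,-0.03,0.001,0,0,-0.107,1],
  [0.025,-0.03,0.001,0,0,-0.107,1],
  [0.025,-0.03,0.001,0,0,-0.107,1],
], newtons=20)

```text
clock: 1.15
ee_pos: [0.4971, 0.113, 0.2709]
orientation: [-0.463, -0.533, -0.466, 0.533]
ft_force: [0.4, -0.0, -0.1]
finger_gap: 0.118
```

```bash
python3 -c "
from h import *
st([*rail(0,-.18),.19])"
```

```text
t 1.15 pos [0.4971 0.113  0.2709] rail [-0.1164 -0.0653] F [ 0.42 -0.04 -0.1 ] gap 0.118 toolx [-0.0033  0.0028 -1.    ] jaw yaw -7.88 j [-0.008  0.273  1.524  0.003  1.348  0.129]
to go [ 0.1058 -0.1245 -0.0809]
rotvec 1 [-0.0027 -0.0034  0.0491]
rotvec -1 [-0.0052  0.0042 -3.0925]
```

Request:
step_arm([
  [0.025,-0.03,-0.01,0,0,0.02,1],
  [0.025,-0.03,-0.015,0,0,0.02,1],
  [0.025,-0.03,-0.02,0,0,0.01,1],
  [0.02,-0.025,-0.015,0,0,0,1],
  [0.01,-0.01,-0.01,0,0,0,1],
  [0,0,0,0,0,0,1],
  [0,0,0,0,0,0,1],
])

```text
clock: 1.73
ee_pos: [0.6046, -0.0213, 0.1981]
orientation: [-0.472, -0.524, -0.476, 0.525]
ft_force: [0.4, -0.2, 0.6]
finger_gap: 0.002
```

```bash
python3 -c "
from h import *
st([*rail(0,-.18),.18])
cv2.imwrite('pics/s1.png',cv2.resize(arm.grab_frame('side')[90:220,230:400],None,fx=4,fy=4))
cv2.imwrite('pics/w1.png',arm.grab_frame('wrist'))"
```

```text
t 1.73 pos [ 0.6046 -0.0213  0.1981] rail [ 0.0025 -0.1896] F [ 0.41 -0.19  0.65] gap 0.002 toolx [-0.0039  0.003  -1.    ] jaw yaw -5.79 j [-0.229  0.541  1.327  0.002  1.278 -0.129]
to go [-0.0017  0.0098 -0.0181]
rotvec 1 [-0.003  -0.004   0.0127]
rotvec -1 [-0.0062  0.0047 -3.1289]
```

View pics/s1.png

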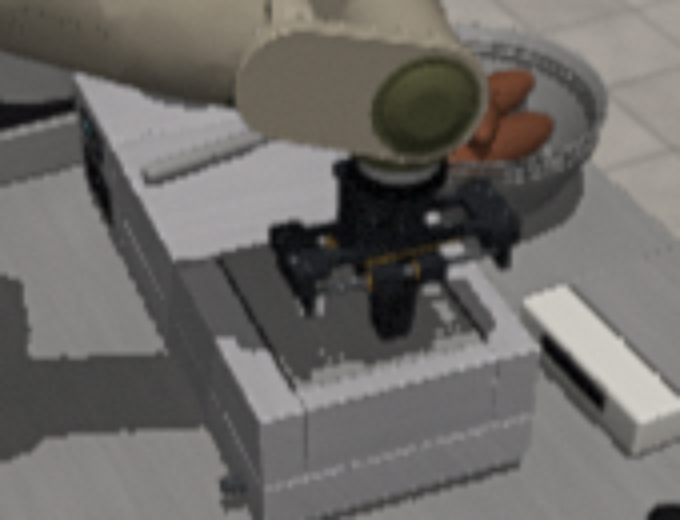

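View pics/w1.png

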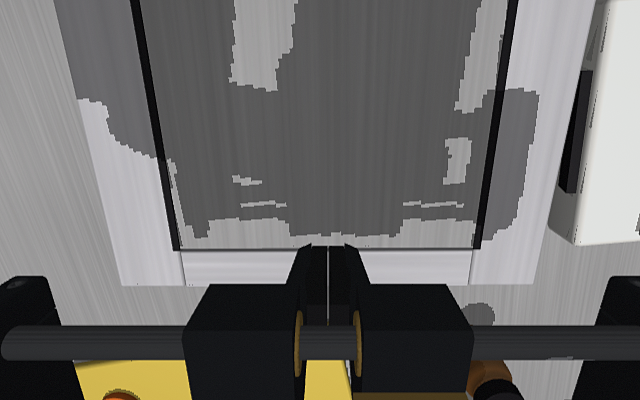

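```bash
python3 -c "
from h import *
for u,v,z in((176,249,.147),(481,248,.147),(132,0,.147),(517,0,.147),(183,285,.147),(535,285,.147),(120,285,.147)):
  X=bp('wrist',u,v,z);print(u,v,torail(X).round(4))"
```

```text
176 249 [-0.0862 -0.1956]
481 248 [ 0.0899 -0.1964]
132 0 [-0.0868 -0.0683]
517 0 [ 0.0892 -0.0702]
183 285 [-0.0857 -0.2198]
535 285 [ 0.1255 -0.2214]
120 285 [-0.1237 -0.2195]
```

Request:
step_arm([
  [-0.001,0.006,-0.008,0,0,0.012,1],
  [0,0.006,-0.008,0,0,0,1],
  [0,0,-0.005,0,0,0,1],
  [0,0,-0.002,0,0,0,1],
  [0,0,0,0,0,0,1],
  [0,0,0,0,0,0,1],
])

```text
clock: 2.33
ee_pos: [0.6018, -0.0023, 0.1768]
orientation: [0.479, 0.52, 0.48, -0.519]
ft_force: [-0.1, 0.9, 0.8]
finger_gap: 0.005
```

```bash
python3 -c "
from h import *
st([*rail(0,-.18),.1675])"
```

```text
t 2.33 pos [ 0.6018 -0.0023  0.1768] rail [-0.0019 -0.171 ] F [-0.09  0.87  0.81] gap 0.005 toolx [ 7.0e-04  2.4e-03 -1.0e+00] jaw yaw -4.61 j [-0.199  0.552  1.368  0.003  1.222 -0.12 ]
to go [ 0.0011 -0.0092 -0.0093]
rotvec 1 [-0.0024  0.0007 -0.0079]
rotvec -1 [-1.1000e-03 -3.7000e-03  3.1337e+00]
```

Request:
step_arm([
  [0.001,-0.005,-0.002,0,0,0,1],
  [0,-0.002,-0.002,0,0,0,1],
  [0,0,-0.001,0,0,0,1],
  [0,0,0,0,0,0,1],
  [0,0,0,0,0,0,1],
])

```text
clock: 2.75
ee_pos: [0.6032, -0.0107, 0.1719]
orientation: [0.479, 0.521, 0.479, -0.519]
ft_force: [-0.1, 0.3, -0.3]
finger_gap: 0.008
```

Request:
step_arm([
  [0,0,0,0,0,0,1],
])

```text
clock: 2.83
ee_pos: [0.6032, -0.0108, 0.172]
orientation: [0.479, 0.521, 0.479, -0.519]
ft_force: [-0.6, -0.2, -0.1]
finger_gap: 0.005
```

Request:
step_arm([
  [0,0,-0.001,0,0,0,1],
])

```text
clock: 2.92
ee_pos: [0.6034, -0.0109, 0.1712]
orientation: [0.479, 0.521, 0.479, -0.519]
ft_force: [0.1, -0.9, -0.0]
finger_gap: -0.001
```

Request:
step_arm([
  [0,0,-0.001,0,0,0,1],
])

```text
clock: 3.0
ee_pos: [0.6034, -0.0109, 0.1701]
orientation: [0.479, 0.521, 0.479, -0.519]
ft_force: [0.7, 0.3, -0.3]
finger_gap: 0.007
```

Request:
step_arm([
  [0,0,-0.001,0,0,0,1],
  [0,0,0,0,0,0,1],
])

```text
clock: 3.17
ee_pos: [0.6033, -0.0108, 0.1688]
orientation: [0.479, 0.521, 0.479, -0.519]
ft_force: [-0.2, -0.0, 0.3]
finger_gap: -0.0
```

Request:
step_arm([
  [0,0,-0.0007,0,0,0,1],
])

```text
clock: 3.25
ee_pos: [0.6034, -0.0108, 0.1682]
orientation: [0.479, 0.521, 0.479, -0.519]
ft_force: [-0.5, -0.3, 1.2]
finger_gap: 0.009
```

Request:
step_arm([
  [0,0,-0.0005,0,0,0,1],
])

```text
clock: 3.33
ee_pos: [0.6034, -0.0108, 0.1677]
orientation: [0.479, 0.521, 0.479, -0.519]
ft_force: [-0.4, 0.2, 3.9]
finger_gap: 0.004
```

Request:
step_arm([
  [0,0,-0.0005,0,0,0,1],
])

```text
clock: 3.42
ee_pos: [0.6034, -0.0108, 0.1676]
orientation: [0.479, 0.521, 0.479, -0.519]
ft_force: [-1.7, -0.2, 6.4]
finger_gap: 0.006
```

Request:
step_arm([
  [0,0,-0.0005,0,0,0,1],
])

```text
clock: 3.5
ee_pos: [0.6034, -0.0108, 0.1676]
orientation: [0.48, 0.521, 0.479, -0.519]
ft_force: [-3.0, 0.7, 5.8]
finger_gap: 0.003
```

Request:
step_arm([
  [0,0,-0.0005,0,0,0,1],
])

```text
clock: 3.58
ee_pos: [0.6034, -0.0108, 0.1676]
orientation: [0.48, 0.521, 0.479, -0.519]
ft_force: [-2.2, 0.2, 5.1]
finger_gap: 0.004
```

Request:
step_arm([
  [0,0,-0.0005,0,0,0,1],
])

```text
clock: 3.67
ee_pos: [0.6034, -0.0107, 0.1676]
orientation: [0.48, 0.521, 0.479, -0.519]
ft_force: [-2.0, -0.0, 5.3]
finger_gap: 0.004
```

Request:
step_arm([
  [0,0,-0.0009,0,0,0,1],
  [0,0,-0.0009,0,0,0,1],
])

```text
clock: 3.83
ee_pos: [0.6034, -0.0107, 0.1673]
orientation: [0.48, 0.521, 0.479, -0.518]
ft_force: [-4.6, 1.1, 9.5]
finger_gap: 0.008
```

Request:
step_arm([
  [0,0,-0.0011,0,0,0,1],
  [0,0,-0.0011,0,0,0,1],
])

```text
clock: 4.0
ee_pos: [0.6034, -0.0108, 0.1673]
orientation: [0.481, 0.521, 0.478, -0.518]
ft_force: [-5.6, 0.5, 10.7]
finger_gap: 0.003
```

Request:
step_arm([
  [0,0,-0.0012,0,0,0,1],
])

```text
clock: 4.08
ee_pos: [0.6034, -0.0107, 0.1672]
orientation: [0.481, 0.521, 0.478, -0.518]
ft_force: [-5.6, 0.1, 11.3]
finger_gap: 0.006
```

Request:
step_arm([
  [-0.0004,0,-0.0012,0,0,0,1],
  [-0.0004,0,-0.0012,0,0,0,1],
])

```text
clock: 4.25
ee_pos: [0.6032, -0.0107, 0.1674]
orientation: [0.482, 0.522, 0.477, -0.517]
ft_force: [-2.4, 0.5, 9.6]
finger_gap: 0.007
```

```bash
python3 -c "
from h import *
st()"
```

```text
t 4.25 pos [ 0.6032 -0.0107  0.1674] rail [ 0.0003 -0.1792] F [-2.43  0.45  9.57] gap 0.007 toolx [ 9.8e-03 -7.0e-04 -1.0e+00] jaw yaw -4.6 j [-0.212  0.56   1.38   0.002  1.192 -0.133]
rotvec 1 [ 0.0007  0.0098 -0.0081]
rotvec -1 [-1.5400e-02  1.1000e-03  3.1335e+00]
```

Request:
step_arm([
  [-0.0002,0,-0.0014,0,0.002,0,1],
  [0,0.001,-0.0014,0,0.002,0,1],
  [0,0.002,-0.0014,0,0.002,0,1],
])

```text
clock: 4.5
ee_pos: [0.6035, -0.0094, 0.1672]
orientation: [0.483, 0.52, 0.476, -0.519]
ft_force: [-5.6, -5.8, 12.5]
finger_gap: 0.004
```

Request:
step_arm([
  [0.0001,0.003,-0.0014,0,0.002,0,1],
  [0.0002,0.004,-0.0014,0,0.002,0,1],
])

```text
clock: 4.67
ee_pos: [0.604, -0.0047, 0.1672]
orientation: [-0.483, -0.519, -0.476, 0.521]
ft_force: [-4.2, -5.9, 10.9]
finger_gap: 0.005
```

Request:
step_arm([
  [-0.0002,0.005,-0.0014,0,0.001,0,1],
  [-0.0002,0.005,-0.0014,0,0.001,0,1],
])

```text
clock: 4.83
ee_pos: [0.6045, 0.003, 0.1674]
orientation: [-0.485, -0.518, -0.473, 0.522]
ft_force: [-2.7, -5.7, 10.0]
finger_gap: 0.007
```

Request:
step_arm([
  [-0.0001,0.005,-0.0014,0,0.001,0,1],
  [-0.0001,0.005,-0.0014,0,0.001,0,1],
])

```text
clock: 5.0
ee_pos: [0.6052, 0.0109, 0.1674]
orientation: [-0.487, -0.518, -0.471, 0.522]
ft_force: [-3.0, -6.8, 10.0]
finger_gap: 0.005
```

```bash
python3 -c "
from h import *
st()
cv2.imwrite('pics/w2.png',arm.grab_frame('wrist'))
cv2.imwrite('pics/t2.png',cv2.resize(arm.grab_frame('top')[110:230,220:340],None,fx=4.5,fy=4.5))"
```

```text
t 5.0 pos [0.6052 0.0109 0.1674] rail [ 0.0003 -0.1574] F [-2.99 -6.84 10.05] gap 0.005 toolx [ 0.0097 -0.0204 -0.9997] jaw yaw -4.71 j [-0.168  0.565  1.373 -0.02   1.191 -0.079]
rotvec 1 [ 0.0204  0.0097 -0.0062]
rotvec -1 [-0.0151  0.032   3.1352]
```

View pics/w2.png

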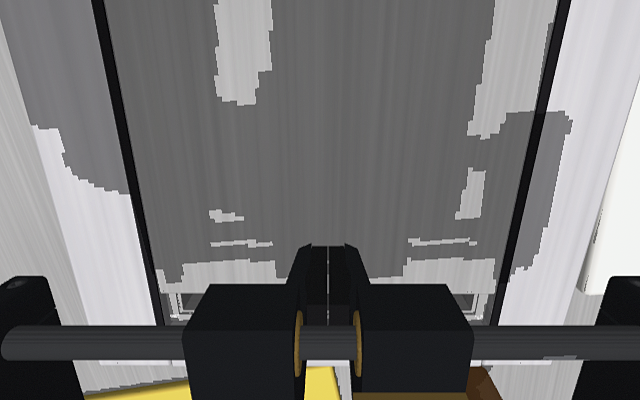

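```bash
python3 -c "
from h import *
print(torail(bp('wrist',168,290,.1455)),torail(bp('wrist',482,290,.1455)),torail(bp('wrist',320,322,.147)))"
```

```text
[-0.0792472 -0.1721187] [ 0.07815856 -0.17210556] [-0.00351358 -0.19058566]
```

View pics/t2.png

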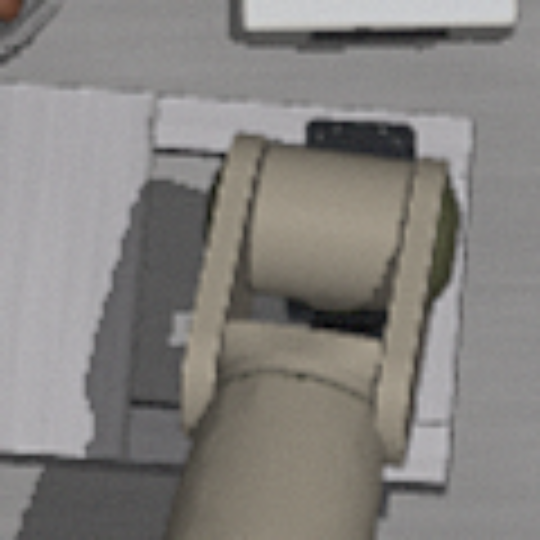

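Request:
step_arm([
  [0.0001,0.006,-0.0015,0.003,0.002,0,1],
  [0.0001,0.006,-0.0015,0.003,0.002,0,1],
  [0.0001,0.006,-0.0015,0.003,0.002,0,1],
])

```text
clock: 5.35
ee_pos: [0.6067, 0.0263, 0.1673]
orientation: [-0.486, -0.518, -0.472, 0.522]
ft_force: [-5.5, -5.5, 11.3]
finger_gap: 0.005
```

Request:
step_arm([
  [0.0001,0.006,-0.0015,0.003,0.002,0,1],
  [0.0001,0.006,-0.0015,0.003,0.002,0,1],
  [0.0001,0.006,-0.0015,0.003,0.002,0,1],
])

```text
clock: 5.6
ee_pos: [0.6082, 0.0415, 0.1672]
orientation: [-0.485, -0.519, -0.473, 0.522]
ft_force: [-3.6, -5.9, 10.7]
finger_gap: 0.002
```

```bash
python3 -c "
from h import *
st()"
```

```text
t 5.6 pos [0.6082 0.0415 0.1672] rail [ 0.0006 -0.1267] F [-3.6  -5.89 10.74] gap 0.002 toolx [ 0.0086 -0.0154 -0.9998] jaw yaw -4.78 j [-0.118  0.574  1.357 -0.015  1.2   -0.029]
rotvec 1 [ 0.0155  0.0086 -0.0049]
rotvec -1 [-0.0135  0.0242  3.1366]
```

Request:
step_arm([
  [0.0001,0.006,-0.0015,0.003,0.002,0,1],
  [0.0001,0.006,-0.0015,0.003,0.002,0,1],
  [0.0001,0.006,-0.0015,0.003,0.002,0,1],
  [0.0001,0.006,-0.0015,0.003,0.002,0,1],
  [0.0001,0.006,-0.0015,0.003,0.002,0,1],
])

```text
clock: 6.02
ee_pos: [0.6106, 0.0673, 0.1673]
orientation: [-0.483, -0.52, -0.474, 0.521]
ft_force: [-4.3, -6.1, 11.0]
finger_gap: 0.006
```

Request:
step_arm([
  [0.0001,0.006,-0.0015,0.003,0.002,0,1],
  [0.0001,0.006,-0.0015,0.003,0.002,0,1],
  [0.0001,0.006,-0.0015,0.003,0.002,0,1],
  [0.0001,0.006,-0.0015,0.003,0.002,0,1],
  [0.0001,0.006,-0.0015,0.003,0.002,0,1],
])

```text
clock: 6.43
ee_pos: [0.6131, 0.0933, 0.1672]
orientation: [0.481, 0.521, 0.475, -0.521]
ft_force: [-4.7, -5.2, 11.0]
finger_gap: -0.0
```

```bash
python3 -c "
from h import *
st()
cv2.imwrite('pics/w3.png',arm.grab_frame('wrist'))"
```

```text
t 6.43 pos [0.6131 0.0933 0.1672] rail [ 0.0009 -0.0747] F [-4.69 -5.25 10.97] gap -0.0 toolx [ 0.0061 -0.0063 -1.    ] jaw yaw -4.9 j [-0.035  0.598  1.318 -0.006  1.22   0.052]
rotvec 1 [ 0.0063  0.0061 -0.0029]
rotvec -1 [-0.0096  0.0099  3.1387]
```

View pics/w3.png

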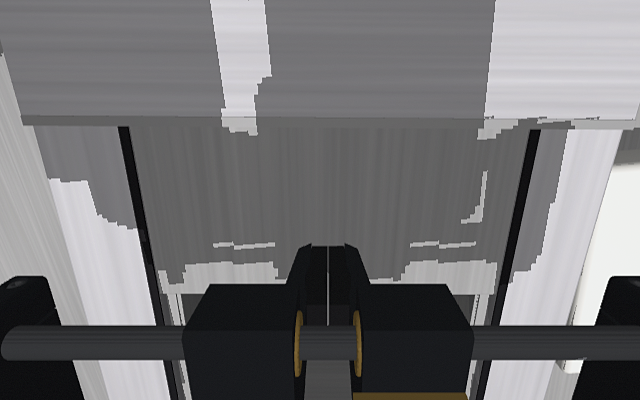

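Request:
step_arm([
  [0.0001,0.006,-0.0015,0.002,0.002,0,1],
  [0.0001,0.006,-0.0015,0.002,0.002,0,1],
  [0.0001,0.006,-0.0015,0.002,0.002,0,1],
  [0.0001,0.006,-0.0015,0.002,0.002,0,1],
  [0.0001,0.005,-0.0015,0.002,0.002,0,1],
])

```text
clock: 6.9
ee_pos: [0.6156, 0.1191, 0.1672]
orientation: [-0.481, -0.521, -0.475, 0.521]
ft_force: [-5.9, -5.7, 11.5]
finger_gap: 0.007
```

Request:
step_arm([
  [0,0.002,-0.001,0,0,0,1],
  [0,0,0,0,0,0,1],
  [0,0,0.002,0,0,0,1],
  [0,0,0.004,0,0,0,1],
  [0,0,0.015,0,0,0,1],
  [0,0,0.03,0,0,0,1],
  [0,0,0.03,0,0,0,1],
  [0,0,0,0,0,0,1],
])

```text
clock: 7.57
ee_pos: [0.6147, 0.1208, 0.2502]
orientation: [-0.48, -0.52, -0.476, 0.522]
ft_force: [-0.1, -0.8, 0.6]
finger_gap: 0.006
```

```bash
python3 -c "
from h import *
st([.442,-.327,.2])
cv2.imwrite('pics/w4.png',arm.grab_frame('wrist'))
p=arm.camera_params('wrist')"
```

```text
t 7.57 pos [0.6147 0.1208 0.2502] rail [ 0.0001 -0.0472] F [-0.11 -0.76  0.6 ] gap 0.006 toolx [ 0.0015 -0.0068 -1.    ] jaw yaw -4.92 j [ 0.01   0.548  1.177 -0.007  1.415  0.097]
to go [-0.1727 -0.4478 -0.0502]
rotvec 1 [ 0.0068  0.0015 -0.0025]
rotvec -1 [-2.4000e-03  1.0700e-02  3.1391e+00]
```

View pics/w4.png

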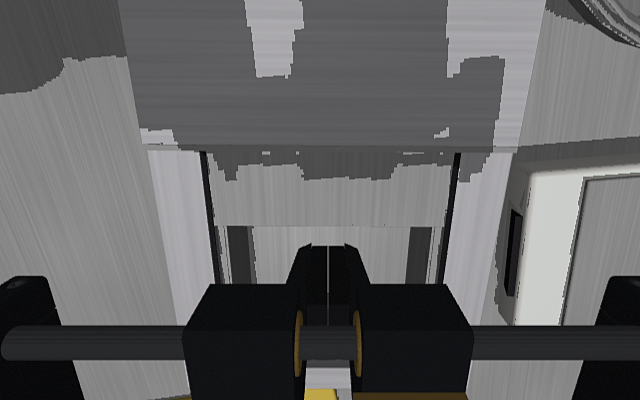

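```bash
python3 -c "
from h import *
for a in((212,226,.1455),(450,226,.1455),(205,148,.1505),(460,148,.1505)):print(torail(bp('wrist',*a)))"
```

```text
[-0.08482165 -0.06404834]
[ 0.08761957 -0.0632697 ]
[-0.08145043 -0.00587883]
[ 0.08530091 -0.00519034]
```

Request:
step_arm([
  [-0.015,-0.038,0,0,0,0,0],
  [-0.015,-0.038,0,0,0,0,0],
  [-0.015,-0.038,0,0,0,0,0],
  [-0.015,-0.038,0,0,0,0,0],
  [-0.015,-0.038,0,0,0,0,0],
  [-0.015,-0.038,0,0,0,0,0],
  [-0.015,-0.038,0,0,0,0,0],
  [-0.015,-0.038,0,0,0,0,0],
  [-0.012,-0.03,0,0,0,0,0],
  [-0.01,-0.02,0,0,0,0,0],
  [0,0,0,0,0,0,0],
  [0,0,0,0,0,0,0],
])

```text
clock: 8.62
ee_pos: [0.4597, -0.241, 0.2329]
orientation: [-0.474, -0.517, -0.484, 0.524]
ft_force: [0.1, 0.2, 0.1]
finger_gap: 0.888
```

```bash
python3 -c "
from h import *
st([.442,-.327,.2])
cv2.imwrite('pics/w5.png',arm.grab_frame('wrist'))"
```

```text
t 8.62 pos [ 0.4597 -0.241   0.2329] rail [-0.1224 -0.4213] F [0.14 0.16 0.08] gap 0.888 toolx [-0.0174  0.003  -0.9998] jaw yaw -4.77 j [-0.705  0.331  1.547 -0.009  1.278 -0.619]
to go [-0.0177 -0.086  -0.0329]
rotvec 1 [-0.003  -0.0174 -0.0052]
rotvec -1 [ 0.0273 -0.0047  3.1363]
```

View pics/w5.png

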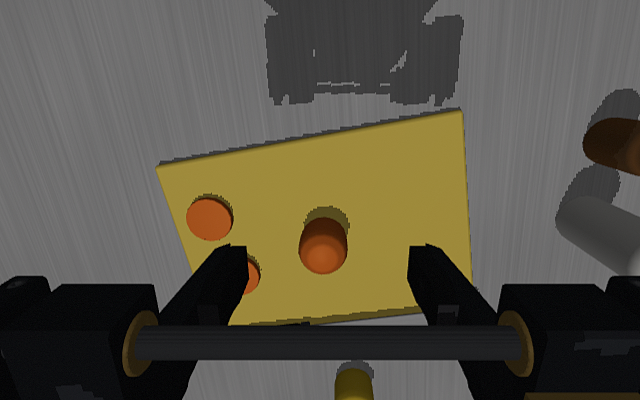

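```bash
python3 -c "
from h import *
print(bp('wrist',323.5,247,.012+.030),bp('wrist',299,247,.042),bp('wrist',348,247,.042), bp('wrist',323.5,255,.062))"
```

```text
[ 0.44539309 -0.31867133  0.042     ] [ 0.42009771 -0.31685562  0.042     ] [ 0.47061479 -0.32048175  0.042     ] [ 0.44612773 -0.31699033  0.062     ]
```

Request:
step_arm([
  [-0.005,-0.027,-0.02,0,-0.006,0,0],
  [-0.005,-0.027,-0.03,0,-0.006,0,0],
  [-0.004,-0.02,-0.03,0,-0.005,0,0],
  [0,-0.005,-0.02,0,0,0,0],
  [0,0,0,0,0,0,0],
  [0,0,0,0,0,0,0],
])

```text
clock: 9.17
ee_pos: [0.4491, -0.3154, 0.1285]
orientation: [0.481, 0.519, 0.482, -0.516]
ft_force: [0.0, 0.2, 0.3]
finger_gap: 0.997
```

```bash
python3 -c "
from h import *
st([.4435,-.323,.046])
cv2.imwrite('pics/w6.png',arm.grab_frame('wrist'))"
```

```text
t 9.17 pos [ 0.4491 -0.3154  0.1285] rail [-0.1263 -0.4963] F [0.05 0.25 0.29] gap 0.997 toolx [ 0.0025  0.0035 -1.    ] jaw yaw -4.16 j [-0.827  0.502  1.591  0.005  1.05  -0.757]
to go [-0.0056 -0.0076 -0.0825]
rotvec 1 [-0.0035  0.0025 -0.0159]
rotvec -1 [-0.004  -0.0054  3.1257]
```

View pics/w6.png

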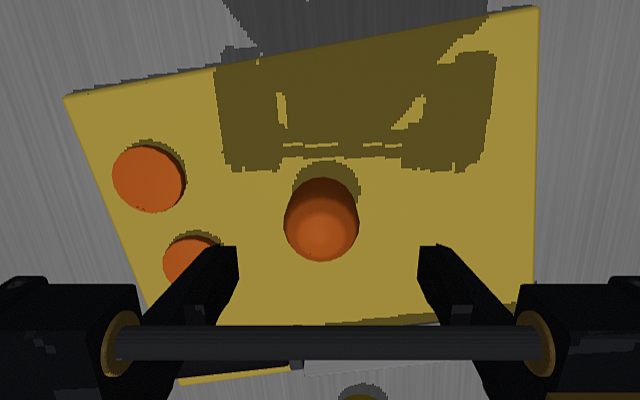

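```bash
python3 -c "
from h import *
print(bp('wrist',321.5,222,.042))
for y in(-.319,-.323,-.327):
  c=[pr('wrist',[.4445,y,z]).round(1) for z in(.012,.046,.064)];print(y,c)
  X=np.array([[.4445+.0255*np.cos(a),y+.0255*np.sin(a),z] for a in np.linspace(0,6.28,60) for z in(.012,.046)]+[[.4445,y,.064]]);P=np.array([pr('wrist',q) for q in X]);print(P.min(0),P.max(0))"
```

```text
[ 0.44443534 -0.32029838  0.042     ]
-0.319 [array([322. , 204.7]), array([321.4, 222.6]), array([320.9, 234.3])]
[282.71806085 171.94561571] [359.98033748 256.89160778]
-0.323 [array([322.4, 209.6]), array([321.8, 228.1]), array([321.4, 240.2])]
[283.40181204 177.20869821] [360.22286269 262.04634211]
-0.327 [array([322.8, 214.5]), array([322.3, 233.6]), array([321.9, 246.1])]
[284.07780347 182.41797089] [360.46263897 267.14481107]
```

Request:
step_arm([
  [-0.003,-0.005,-0.01,0,0,0,0],
  [-0.001,-0.003,-0.02,0,0,0,0],
  [0,0,-0.02,0,0,0,0],
  [0,0,-0.012,0,0,0,0],
  [0,0,-0.005,0,0,0,0],
  [0,0,0,0,0,0,0],
])

```text
clock: 9.72
ee_pos: [0.449, -0.3219, 0.0649]
orientation: [0.488, 0.517, 0.479, -0.514]
ft_force: [0.3, 0.3, -0.2]
finger_gap: 1.0
```

```bash
python3 -c "
from h import *
st([.4445,-.323,.046])"
```

```text
t 9.72 pos [ 0.449  -0.3219  0.0649] rail [-0.1259 -0.5028] F [ 0.27  0.3  -0.16] gap 1.0 toolx [ 0.0113 -0.0059 -0.9999] jaw yaw -3.71 j [-0.836  0.596  1.632  0.006  0.901 -0.775]
to go [-0.0045 -0.0011 -0.0189]
rotvec 1 [ 0.006   0.0112 -0.0236]
rotvec -1 [-0.0175  0.0093  3.1179]
```

Request:
step_arm([
  [-0.003,-0.001,-0.006,0.003,0.005,-0.01,0],
  [-0.002,0,-0.006,0.003,0.006,-0.01,0],
  [0,0,-0.004,0,0,0,0],
  [0,0,-0.002,0,0,0,0],
  [0,0,0,0,0,0,0],
  [0,0,0,0,0,0,0],
])

```text
clock: 10.22
ee_pos: [0.4449, -0.3236, 0.0484]
orientation: [-0.48, -0.521, -0.477, 0.521]
ft_force: [-0.1, 1.0, -0.6]
finger_gap: 1.004
```

```bash
python3 -c "
from h import *
st([.4445,-.323,.046])"
```

```text
t 10.22 pos [ 0.4449 -0.3236  0.0484] rail [-0.1299 -0.5049] F [-0.06  0.98 -0.59] gap 1.004 toolx [ 0.0027 -0.0035 -1.    ] jaw yaw -4.92 j [-0.842  0.622  1.642 -0.     0.874 -0.756]
to go [-0.0004  0.0006 -0.0024]
rotvec 1 [ 0.0035  0.0027 -0.0026]
rotvec -1 [-0.0043  0.0055  3.139 ]
```

Request:
step_arm([
  [0,0,-0.0025,0,0,0,0],
  [0,0,0,0,0,0,0.3],
  [0,0,0,0,0,0,0.6],
  [0,0,0,0,0,0,1],
  [0,0,0,0,0,0,1],
  [0,0,0,0,0,0,1],
  [0,0,0,0,0,0,1],
  [0,0,0,0,0,0,1],
  [0,0,0,0,0,0,1],
], newtons=12)

```text
clock: 10.97
ee_pos: [0.4452, -0.3239, 0.0464]
orientation: [-0.48, -0.521, -0.476, 0.521]
ft_force: [0.0, -0.0, -0.7]
finger_gap: 0.572
```

Request:
step_arm([
  [0,0,0,0,0,0,1],
  [0,0,0.005,0,0,0,1],
  [0,0,0.01,0,0,0,1],
  [0,0,0.015,0,0,0,1],
  [0,0,0,0,0,0,1],
])

```text
clock: 11.38
ee_pos: [0.4449, -0.3236, 0.0784]
orientation: [-0.48, -0.521, -0.477, 0.521]
ft_force: [0.1, -0.2, -0.5]
finger_gap: 0.569
```

```bash
python3 -c "
from h import *
st()
cv2.imwrite('pics/w7.png',arm.grab_frame('wrist'))
cv2.imwrite('pics/s7.png',cv2.resize(arm.grab_frame('side')[180:350,220:430],None,fx=3.5,fy=3.5))"
```

```text
t 11.38 pos [ 0.4449 -0.3236  0.0784] rail [-0.1298 -0.5048] F [ 0.11 -0.21 -0.55] gap 0.569 toolx [ 0.0027 -0.0034 -1.    ] jaw yaw -4.91 j [-0.842  0.574  1.626 -0.     0.937 -0.756]
rotvec 1 [ 0.0034  0.0027 -0.0027]
rotvec -1 [-0.0042  0.0054  3.1388]
```

View pics/w7.png

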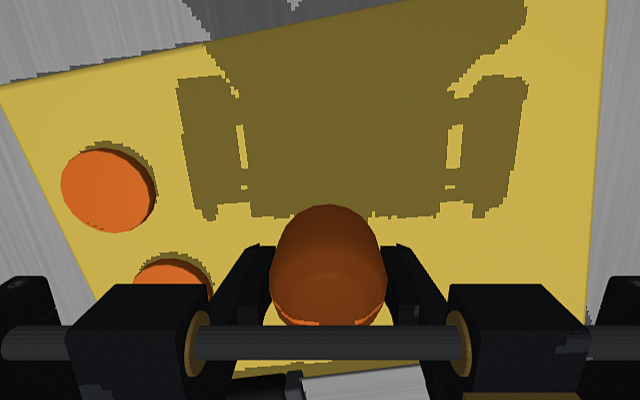

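View pics/s7.png

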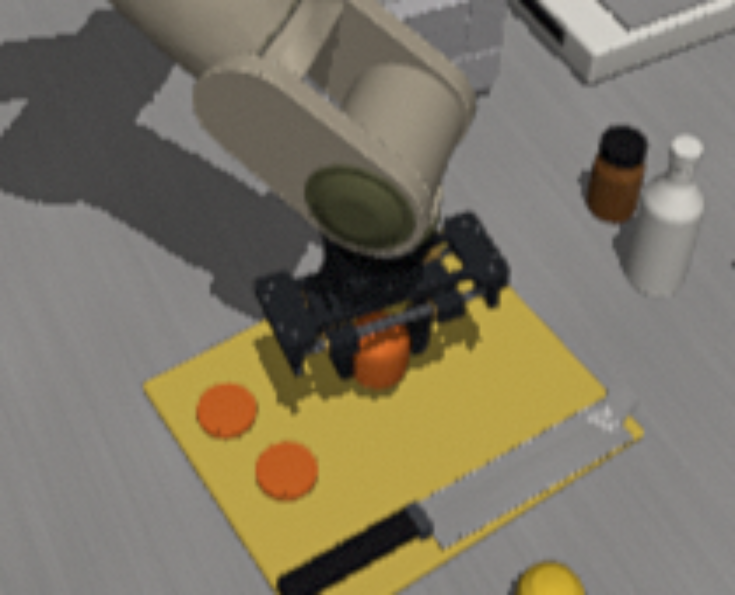

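```bash
python3 -c "
from h import *
st([*rail(.0015,-.124),.24])"
```

```text
t 11.48 pos [ 0.4442 -0.3228  0.0761] rail [-0.1306 -0.5041] F [ 0.08 -0.36 -2.03] gap 0.572 toolx [ 6.0e-04 -1.1e-03 -1.0e+00] jaw yaw -4.91 j [-0.842  0.577  1.629 -0.     0.935 -0.756]
to go [0.1652 0.367  0.1639]
rotvec 1 [ 0.0011  0.0006 -0.0027]
rotvec -1 [-1.0000e-03  1.8000e-03  3.1389e+00]
```

Request:
step_arm([
  [0,0,0.035,0,0,0,1],
  [0,0,0.04,0,0,0,1],
  [0,0.01,0.04,0,0,0,1],
  [0.01,0.02,0.04,0,0,0,1],
  [0.015,0.034,0.005,0,0,0,1],
  [0.015,0.034,0,0,0,0,1],
  [0.015,0.034,0,0,0,0,1],
  [0.015,0.034,0,0,0,0,1],
  [0.015,0.034,0,0,0,0,1],
  [0.015,0.034,0,0,0,0,1],
  [0.015,0.034,0,0,0,0,1],
  [0.015,0.034,0,0,0,0,1],
])

```text
clock: 12.48
ee_pos: [0.5715, -0.012, 0.2331]
orientation: [-0.472, -0.523, -0.478, 0.524]
ft_force: [0.8, -1.2, -1.7]
finger_gap: 0.57
```

```bash
python3 -c "
from h import *
st([*rail(.0015,-.124),.24])"
```

```text
t 12.48 pos [ 0.5715 -0.012   0.2331] rail [-0.0312 -0.1833] F [ 0.82 -1.21 -1.68] gap 0.57 toolx [-0.0067  0.0056 -1.    ] jaw yaw -5.61 j [-0.227  0.44   1.39   0.004  1.32  -0.131]
to go [0.0378 0.0561 0.0069]
rotvec 1 [-0.0056 -0.0067  0.0095]
rotvec -1 [-0.0105  0.0087 -3.1321]
```

Request:
step_arm([
  [0.014,0.022,0,-0.002,-0.002,0.003,1],
  [0.01,0.014,0,-0.002,-0.002,0.003,1],
  [0.006,0.006,0,0,0,0,1],
  [0,0,0,0,0,0,1],
  [0,0,0,0,0,0,1],
  [0,0,0,0,0,0,1],
])

```text
clock: 12.98
ee_pos: [0.6025, 0.0383, 0.2284]
orientation: [-0.475, -0.519, -0.482, 0.522]
ft_force: [0.2, 1.1, -1.8]
finger_gap: 0.57
```

```bash
python3 -c "
from h import *
st([*rail(.0015,-.124),.24])
cv2.imwrite('pics/w8.png',arm.grab_frame('wrist'))"
```

```text
t 12.98 pos [0.6025 0.0383 0.2284] rail [-0.0048 -0.1305] F [ 0.18  1.11 -1.79] gap 0.57 toolx [-0.0094  0.0033 -1.    ] jaw yaw -4.83 j [-0.131  0.516  1.286  0.002  1.35  -0.047]
to go [0.0069 0.0059 0.0116]
rotvec 1 [-0.0033 -0.0094 -0.0042]
rotvec -1 [ 0.0148 -0.0052  3.1374]
```

View pics/w8.png

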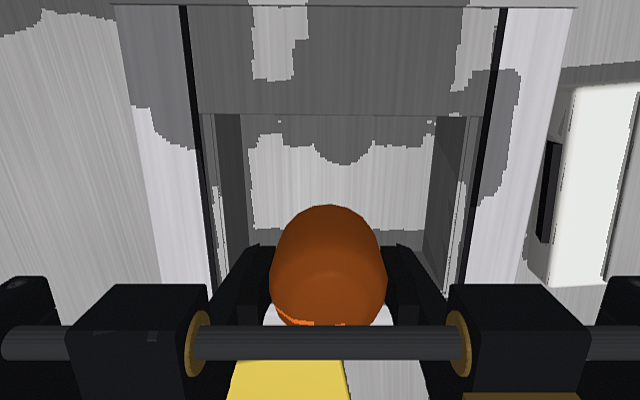

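Request:
step_arm([
  [0.003,0.003,0,-0.002,-0.005,-0.002,1],
  [0.003,0.003,-0.01,-0.001,-0.004,-0.002,1],
  [0,0,-0.018,0,0,0,1],
  [0,0,-0.018,0,0,0,1],
  [0,0,-0.01,0,0,0,1],
  [0,0,-0.005,0,0,0,1],
  [0,0,0,0,0,0,1],
])

```text
clock: 13.62
ee_pos: [0.6085, 0.0409, 0.1638]
orientation: [0.476, 0.524, 0.475, -0.523]
ft_force: [0.7, -0.6, -0.0]
finger_gap: 0.569
```

```bash
python3 -c "
from h import *
st([*rail(.0015,-.124),.112])"
```

```text
t 13.62 pos [0.6085 0.0409 0.1638] rail [ 0.0009 -0.1273] F [ 0.73 -0.65 -0.03] gap 0.569 toolx [ 2.8e-03 -7.0e-04 -1.0e+00] jaw yaw -5.48 j [-0.125  0.581  1.356 -0.     1.202 -0.029]
to go [ 0.0009  0.0033 -0.0518]
rotvec 1 [0.0007 0.0028 0.0072]
rotvec -1 [ 4.5000e-03 -1.1000e-03 -3.1344e+00]
```

Request:
step_arm([
  [0,0.001,-0.012,0,0,0,1],
  [0,0.001,-0.014,0,0,0,1],
  [0,0,-0.01,0,0,0,1],
  [0,0,-0.005,0,0,0,1],
  [0,0,0,0,0,0,1],
  [0,0,0,0,0,0,1],
])

```text
clock: 14.12
ee_pos: [0.6101, 0.0423, 0.1242]
orientation: [0.478, 0.525, 0.473, -0.522]
ft_force: [0.8, 0.1, -0.5]
finger_gap: 0.57
```

```bash
python3 -c "
from h import *
st([*rail(.0015,-.124),.112])"
```

```text
t 14.12 pos [0.6101 0.0423 0.1242] rail [ 0.0025 -0.1258] F [ 0.82  0.13 -0.5 ] gap 0.57 toolx [ 0.0084 -0.0015 -1.    ] jaw yaw -5.54 j [-1.220e-01  6.250e-01  1.392e+00 -1.000e-03  1.115e+00 -2.500e-02]
to go [-0.0008  0.0019 -0.0122]
rotvec 1 [0.0015 0.0085 0.0082]
rotvec -1 [ 1.3200e-02 -2.4000e-03 -3.1334e+00]
```

Request:
step_arm([
  [0,0,-0.004,0,0.004,0,1],
  [0,0,-0.003,0,0.003,0,1],
  [0,0,-0.002,0,0,0,1],
  [0,0,0,0,0,0,1],
])

```text
clock: 14.45
ee_pos: [0.6111, 0.0421, 0.1165]
orientation: [0.477, 0.524, 0.474, -0.523]
ft_force: [-0.8, 0.1, -0.8]
finger_gap: 0.571
```

Request:
step_arm([
  [0,0,-0.001,0,0,0,1],
])

```text
clock: 14.53
ee_pos: [0.6113, 0.042, 0.1157]
orientation: [0.477, 0.524, 0.474, -0.523]
ft_force: [-0.7, 0.3, -1.0]
finger_gap: 0.571
```

Request:
step_arm([
  [0,0,-0.001,0,0,0,1],
])

```text
clock: 14.62
ee_pos: [0.6113, 0.042, 0.1147]
orientation: [0.477, 0.524, 0.474, -0.523]
ft_force: [0.3, -0.6, -1.0]
finger_gap: 0.567
```

Request:
step_arm([
  [0,0,-0.001,0,0,0,1],
  [0,0,-0.001,0,0,0,1],
])

```text
clock: 14.78
ee_pos: [0.6114, 0.042, 0.1127]
orientation: [0.477, 0.524, 0.473, -0.523]
ft_force: [-0.2, -0.5, -0.6]
finger_gap: 0.572
```

Request:
step_arm([
  [0,0,-0.0005,0,0,0,1],
])

```text
clock: 14.87
ee_pos: [0.6113, 0.042, 0.1121]
orientation: [0.477, 0.524, 0.474, -0.523]
ft_force: [-1.4, -0.0, -0.7]
finger_gap: 0.57
```

Request:
step_arm([
  [0,0,-0.0005,0,0,0,1],
])

```text
clock: 14.95
ee_pos: [0.6114, 0.0421, 0.1119]
orientation: [0.477, 0.524, 0.473, -0.523]
ft_force: [-2.8, 1.1, 5.1]
finger_gap: 0.571
```

Request:
step_arm([
  [0,0,-0.0005,0,0,0,1],
])

```text
clock: 15.03
ee_pos: [0.6114, 0.0421, 0.1119]
orientation: [0.477, 0.524, 0.473, -0.523]
ft_force: [-3.7, -0.3, 5.4]
finger_gap: 0.571
```

Request:
step_arm([
  [0,0,0,0,0,0,1],
  [0,0,0,0,0,0,0.4],
  [0,0,0,0,0,0,0.3],
  [0,0,0,0,0,0,0.25],
  [0,0,0,0,0,0,0.2],
  [0,0,0,0,0,0,0.2],
  [0,0,0,0,0,0,0.2],
  [0,0,0,0,0,0,0.2],
])

```text
clock: 15.7
ee_pos: [0.6117, 0.042, 0.1119]
orientation: [0.477, 0.525, 0.473, -0.522]
ft_force: [-0.0, -0.0, -0.1]
finger_gap: 0.801
```

```bash
python3 -c "
from h import *
st()
cv2.imwrite('pics/w9.png',arm.grab_frame('wrist'))"
```

```text
t 15.7 pos [0.6117 0.042  0.1119] rail [ 0.0041 -0.1259] F [-0.02 -0.   -0.06] gap 0.801 toolx [ 0.0066 -0.0023 -1.    ] jaw yaw -5.54 j [-0.122  0.644  1.396 -0.002  1.095 -0.024]
rotvec 1 [0.0022 0.0067 0.0082]
rotvec -1 [ 0.0104 -0.0035 -3.1334]
```

View pics/w9.png

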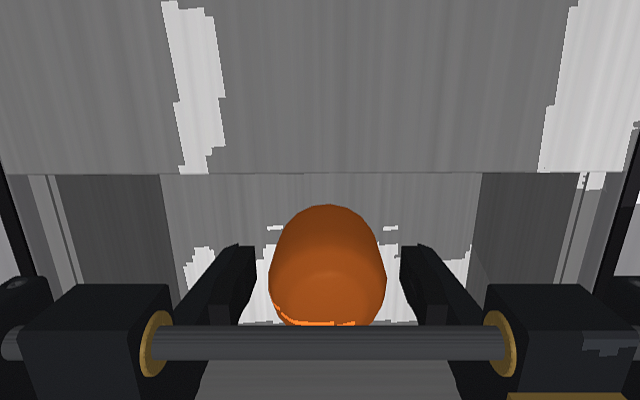

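Released, stub standing between the clear fingers. Rising straight up.

Request:
step_arm([
  [0,0,0.005,0,0,0,0.2],
  [0,0,0.015,0,0,0,0.2],
  [0,0,0.025,0,0,0,0.2],
  [0,0,0.03,0,0,0,0.2],
  [0,0,0.03,0,0,0,0.2],
  [0,0,0.005,0,0,0,0.2],
  [0,0,0,0,0,0,0.2],
])

```text
clock: 16.33
ee_pos: [0.6101, 0.0422, 0.2272]
orientation: [0.477, 0.524, 0.474, -0.523]
ft_force: [-0.7, 0.9, -0.1]
finger_gap: 0.8
```

```bash
python3 -c "
from h import *
st([*rail(.001,-.043),.2])
cv2.imwrite('pics/w10.png',arm.grab_frame('wrist'))"
```

```text
t 16.33 pos [0.6101 0.0422 0.2272] rail [ 0.0024 -0.1259] F [-0.72  0.89 -0.11] gap 0.8 toolx [ 0.0039 -0.0019 -1.    ] jaw yaw -5.54 j [-1.22e-01  5.28e-01  1.27e+00 -1.00e-03  1.34e+00 -2.50e-02]
to go [ 0.0059  0.0827 -0.0272]
rotvec 1 [0.0019 0.0039 0.0083]
rotvec -1 [ 6.1000e-03 -3.0000e-03 -3.1333e+00]
```

View pics/w10.png

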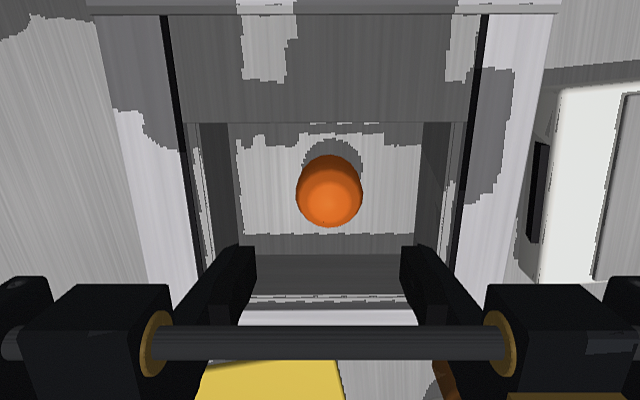

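Request:
step_arm([
  [0.002,0.02,-0.005,0,0.001,0.003,1],
  [0.002,0.025,-0.01,0,0.001,0.003,1],
  [0.001,0.02,-0.01,0,0,0,1],
  [0,0.006,-0.005,0,0,0,1],
  [0,0,0,0,0,0,1],
  [0,0,0,0,0,0,1],
  [0,0,0,0,0,0,1],
  [0,0,0,0,0,0,1],
], newtons=20)

```text
clock: 17.05
ee_pos: [0.6133, 0.1126, 0.1891]
orientation: [-0.475, -0.52, -0.477, 0.526]
ft_force: [0.6, -0.5, -0.1]
finger_gap: 0.218
```

```bash
python3 -c "
from h import *
st([*rail(.001,-.045),.1685])"
```

```text
t 17.05 pos [0.6133 0.1126 0.1891] rail [-0.0006 -0.0555] F [ 0.55 -0.51 -0.09] gap 0.218 toolx [-0.0078 -0.003  -1.    ] jaw yaw -5.35 j [-0.005  0.591  1.269 -0.003  1.289  0.089]
to go [ 0.0025  0.0103 -0.0206]
rotvec 1 [ 0.003  -0.0078  0.005 ]
rotvec -1 [-0.0123 -0.0047 -3.1366]
```

Request:
step_arm([
  [0.001,0.005,-0.005,0.001,-0.004,0.002,1],
  [0.001,0.004,-0.005,0.001,-0.003,0.002,1],
  [0,0,-0.003,0,0,0,1],
  [0,0,-0.002,0,0,0,1],
  [0,0,0,0,0,0,1],
  [0,0,0,0,0,0,1],
])

```text
clock: 17.55
ee_pos: [0.616, 0.1202, 0.1733]
orientation: [0.477, 0.523, 0.476, -0.522]
ft_force: [0.0, 0.6, -0.1]
finger_gap: 0.002
```

```bash
python3 -c "
from h import *
st([*rail(.001,-.045),.1685])
cv2.imwrite('pics/w11.png',arm.grab_frame('wrist'))"
```

```text
t 17.55 pos [0.616  0.1202 0.1733] rail [ 0.0014 -0.0477] F [ 0.01  0.59 -0.07] gap 0.002 toolx [ 0.0015 -0.001  -1.    ] jaw yaw -5.26 j [ 7.000e-03  6.100e-01  1.281e+00 -1.000e-03  1.250e+00  9.900e-02]
to go [-0.0002  0.0027 -0.0048]
rotvec 1 [0.001  0.0015 0.0035]
rotvec -1 [ 2.3000e-03 -1.6000e-03 -3.1381e+00]
```

View pics/w11.png

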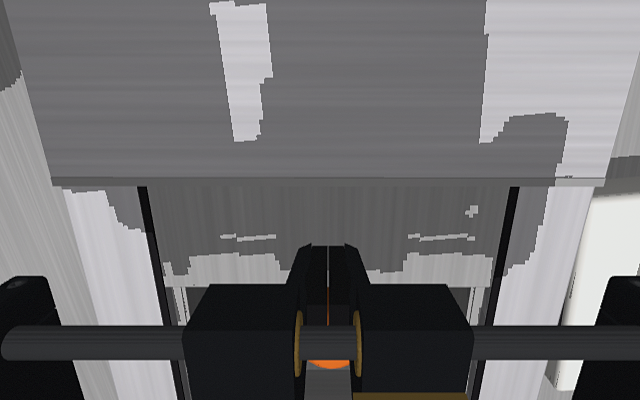

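Request:
step_arm([
  [0,0.001,-0.001,0,0,0,1],
  [0,0.001,-0.001,0,0,0,1],
  [0,0,-0.001,0,0,0,1],
  [0,0,-0.001,0,0,0,1],
  [0,0,0,0,0,0,1],
])

```text
clock: 18.02
ee_pos: [0.6162, 0.1223, 0.1694]
orientation: [0.477, 0.523, 0.476, -0.522]
ft_force: [-0.1, -0.0, 0.1]
finger_gap: 0.002
```

Request:
step_arm([
  [0,0,-0.0005,0,0,0,1],
  [0,0,-0.0005,0,0,0,1],
])

```text
clock: 18.18
ee_pos: [0.6162, 0.1223, 0.1685]
orientation: [0.477, 0.523, 0.476, -0.522]
ft_force: [0.0, -0.2, -0.2]
finger_gap: 0.005
```

Request:
step_arm([
  [0,0,-0.0005,0,0,0,1],
  [0,0,-0.0005,0,0,0,1],
])

```text
clock: 18.35
ee_pos: [0.6163, 0.1223, 0.1677]
orientation: [0.477, 0.523, 0.476, -0.522]
ft_force: [-1.3, 0.5, 2.9]
finger_gap: 0.005
```

Request:
step_arm([
  [0,0,-0.0005,0,0,0,1],
  [0,0,-0.0008,0,0.001,0,1],
  [-0.0001,0,-0.001,0,0.002,0,1],
])

```text
clock: 18.6
ee_pos: [0.6163, 0.1223, 0.1674]
orientation: [0.477, 0.522, 0.476, -0.522]
ft_force: [-2.6, -0.2, 8.3]
finger_gap: 0.003
```

Request:
step_arm([
  [-0.0002,0,-0.0012,0,0.002,0,1],
  [-0.0002,0,-0.0013,0,0.002,0,1],
])

```text
clock: 18.77
ee_pos: [0.6164, 0.1223, 0.1673]
orientation: [-0.477, -0.522, -0.476, 0.523]
ft_force: [-3.5, 0.0, 10.2]
finger_gap: 0.006
```

Request:
step_arm([
  [-0.0003,-0.001,-0.0014,0,0.002,0,1],
  [-0.0003,-0.002,-0.0015,-0.001,0.002,0,1],
  [-0.0004,-0.004,-0.0015,-0.002,0.002,0,1],
])

```text
clock: 19.02
ee_pos: [0.616, 0.1186, 0.1673]
orientation: [0.476, 0.522, 0.477, -0.522]
ft_force: [-4.3, 5.8, 10.0]
finger_gap: 0.01
```

Request:
step_arm([
  [-0.0006,-0.006,-0.0016,-0.003,0.002,0,1],
  [-0.0006,-0.006,-0.0016,-0.003,0.002,0,1],
  [-0.0006,-0.006,-0.0016,-0.003,0.002,0,1],
])

```text
clock: 19.27
ee_pos: [0.6147, 0.1044, 0.1672]
orientation: [-0.478, -0.521, -0.477, 0.522]
ft_force: [-3.9, 6.2, 11.4]
finger_gap: 0.006
```

Request:
step_arm([
  [-0.0006,-0.006,-0.0016,-0.003,0.002,0,1],
  [-0.0006,-0.006,-0.0016,-0.003,0.002,0,1],
  [-0.0006,-0.006,-0.0016,-0.003,0.002,0,1],
])

```text
clock: 19.52
ee_pos: [0.6134, 0.0897, 0.1672]
orientation: [-0.479, -0.52, -0.477, 0.522]
ft_force: [-3.5, 5.7, 11.1]
finger_gap: 0.007
```

```bash
python3 -c "
from h import *
st()
cv2.imwrite('pics/w12.png',arm.grab_frame('wrist'))"
```

```text
t 19.52 pos [0.6134 0.0897 0.1672] rail [ 0.0015 -0.0782] F [-3.49  5.68 11.1 ] gap 0.007 toolx [-3.0e-04 -3.1e-03 -1.0e+00] jaw yaw -4.96 j [-0.042  0.6    1.314 -0.003  1.228  0.045]
rotvec 1 [ 0.0031 -0.0003 -0.0019]
rotvec -1 [5.0000e-04 4.8000e-03 3.1397e+00]
```

View pics/w12.png

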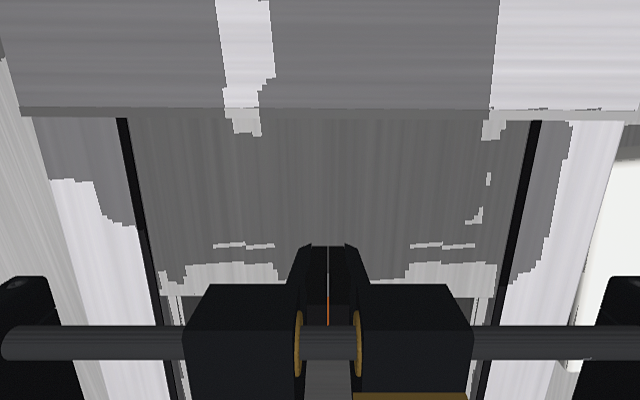

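Request:
step_arm([
  [-0.0006,-0.006,-0.0016,-0.001,0.002,0,1],
  [-0.0006,-0.006,-0.0016,-0.001,0.002,0,1],
  [-0.0006,-0.006,-0.0016,-0.001,0.002,0,1],
  [-0.0006,-0.006,-0.0016,-0.001,0.002,0,1],
  [-0.0006,-0.006,-0.0016,-0.001,0.002,0,1],
  [-0.0006,-0.006,-0.0016,-0.001,0.002,0,1],
])

```text
clock: 20.07
ee_pos: [0.6106, 0.0597, 0.1672]
orientation: [0.478, 0.521, 0.48, -0.52]
ft_force: [-3.8, 5.7, 11.2]
finger_gap: 0.008
```

Request:
step_arm([
  [-0.0006,-0.006,-0.0016,-0.001,0.002,0,1],
  [-0.0006,-0.006,-0.0016,-0.001,0.002,0,1],
  [-0.0006,-0.006,-0.0016,-0.001,0.002,0,1],
  [-0.0006,-0.006,-0.0016,-0.001,0.002,0,1],
  [-0.0006,-0.006,-0.0016,-0.001,0.002,0,1],
  [-0.0006,-0.006,-0.0016,-0.001,0.002,0,1],
])

```text
clock: 20.57
ee_pos: [0.6079, 0.0295, 0.1672]
orientation: [0.476, 0.521, 0.482, -0.519]
ft_force: [-4.2, 5.6, 11.5]
finger_gap: 0.006
```

Request:
step_arm([
  [-0.0006,-0.006,-0.0016,-0.001,0.002,0,1],
  [-0.0006,-0.006,-0.0016,-0.001,0.002,0,1],
  [-0.0006,-0.006,-0.0016,-0.001,0.002,0,1],
])

```text
clock: 20.82
ee_pos: [0.6065, 0.0143, 0.1672]
orientation: [0.476, 0.521, 0.484, -0.518]
ft_force: [-4.7, 6.8, 11.6]
finger_gap: 0.005
```

```bash
python3 -c "
from h import *
st()"
```

```text
t 20.82 pos [0.6065 0.0143 0.1672] rail [ 0.0013 -0.154 ] F [-4.65  6.79 11.59] gap 0.005 toolx [-0.0047  0.0107 -0.9999] jaw yaw -4.53 j [-0.173  0.574  1.358  0.01   1.216 -0.098]
rotvec 1 [-0.0108 -0.0047 -0.0093]
rotvec -1 [ 0.0073 -0.0168  3.1322]
```

Request:
step_arm([
  [-0.0006,-0.006,-0.0015,-0.003,0,0,1],
  [-0.0006,-0.006,-0.0015,-0.003,0,0,1],
  [-0.0006,-0.005,-0.0015,-0.003,0,0,1],
])

```text
clock: 21.07
ee_pos: [0.605, -0.0002, 0.1672]
orientation: [0.478, 0.521, 0.482, -0.518]
ft_force: [-4.2, 6.3, 10.4]
finger_gap: 0.007
```

Request:
step_arm([
  [-0.0004,-0.003,-0.0014,-0.003,0,0,1],
  [-0.0004,-0.003,-0.0014,-0.003,0,0,1],
])

```text
clock: 21.23
ee_pos: [0.6045, -0.0047, 0.1673]
orientation: [0.48, 0.521, 0.48, -0.518]
ft_force: [-2.9, 6.5, 10.3]
finger_gap: 0.001
```

Request:
step_arm([
  [-0.0003,-0.002,-0.0014,-0.003,0,0,1],
  [-0.0003,-0.002,-0.0014,-0.003,0,0,1],
])

```text
clock: 21.4
ee_pos: [0.6042, -0.0071, 0.1672]
orientation: [0.482, 0.521, 0.479, -0.517]
ft_force: [-3.6, 5.4, 9.4]
finger_gap: 0.007
```

Request:
step_arm([
  [-0.0003,-0.002,-0.0014,-0.001,0.001,0,1],
  [-0.0003,-0.002,-0.0014,-0.001,0.001,0,1],
])

```text
clock: 21.57
ee_pos: [0.604, -0.0091, 0.1672]
orientation: [0.482, 0.521, 0.479, -0.517]
ft_force: [-3.4, 6.6, 10.7]
finger_gap: 0.001
```

Request:
step_arm([
  [-0.0003,-0.002,-0.0014,-0.001,0.001,0,1],
  [-0.0003,-0.002,-0.0014,-0.001,0.001,0,1],
])

```text
clock: 21.73
ee_pos: [0.6041, -0.0105, 0.1673]
orientation: [0.482, 0.522, 0.479, -0.515]
ft_force: [-2.3, 8.1, 9.7]
finger_gap: 0.004
```

Request:
step_arm([
  [-0.0003,-0.002,-0.0014,-0.001,0.001,0,1],
  [-0.0003,-0.002,-0.0014,-0.001,0.001,0,1],
])

```text
clock: 21.9
ee_pos: [0.6044, -0.0118, 0.1673]
orientation: [0.482, 0.523, 0.48, -0.514]
ft_force: [-2.0, 8.3, 9.5]
finger_gap: 0.004
```

```bash
python3 -c "
from h import *
st()
cv2.imwrite('pics/w13.png',arm.grab_frame('wrist'))"
```

```text
t 21.9 pos [ 0.6044 -0.0118  0.1673] rail [ 0.0015 -0.1802] F [-1.98  8.27  9.52] gap 0.004 toolx [ 0.0115  0.0062 -0.9999] jaw yaw -4.31 j [-0.216  0.562  1.378  0.009  1.192 -0.145]
rotvec 1 [-0.0061  0.0115 -0.0132]
rotvec -1 [-0.018  -0.0096  3.1284]
```

View pics/w13.png

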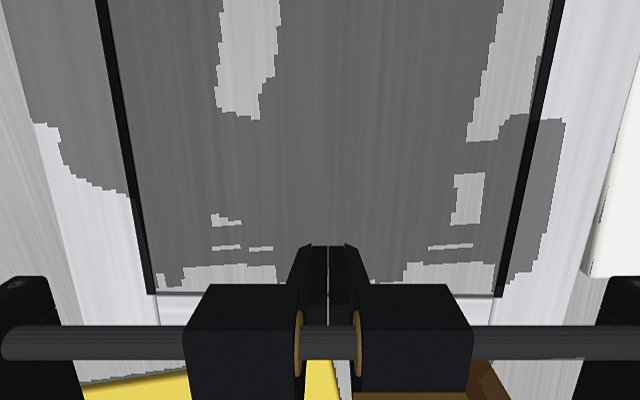

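Shut: no gap at the end (row ~295). Lifting off gently, relieving the lateral load first.

Request:
step_arm([
  [0,0,-0.0005,0,0,0,1],
  [0,0,0.001,0,0,0,1],
  [0,0,0.003,0,0,0,1],
  [0,0,0.01,0,0,0,1],
  [0,0,0.02,0,0,0,1],
  [0,0,0.025,0,0,0,1],
  [-0.01,0,0.02,0,0,0,1],
  [0,0,0.01,0,0,0,1],
  [0,0,0,0,0,0,1],
  [0,0,0,0,0,0,1],
])

```text
clock: 22.78
ee_pos: [0.5935, -0.0118, 0.2632]
orientation: [0.482, 0.523, 0.479, -0.514]
ft_force: [-0.3, 0.6, -0.5]
finger_gap: 0.008
```

```bash
python3 -c "
from h import *
st()
cv2.imwrite('pics/w14.png',arm.grab_frame('wrist'))
for n in('top','side'):cv2.imwrite(f'pics/{n}14.png',arm.grab_frame(n))"
```

```text
t 22.78 pos [ 0.5935 -0.0118  0.2632] rail [-0.0094 -0.1811] F [-0.31  0.61 -0.48] gap 0.008 toolx [ 0.0126  0.0061 -0.9999] jaw yaw -4.32 j [-0.22   0.458  1.283  0.009  1.389 -0.147]
rotvec 1 [-0.006   0.0127 -0.0131]
rotvec -1 [-0.0198 -0.0094  3.1285]
```

View pics/w14.png

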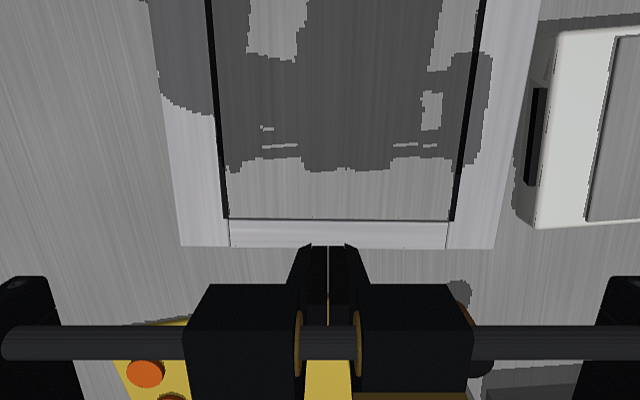

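View pics/side14.png

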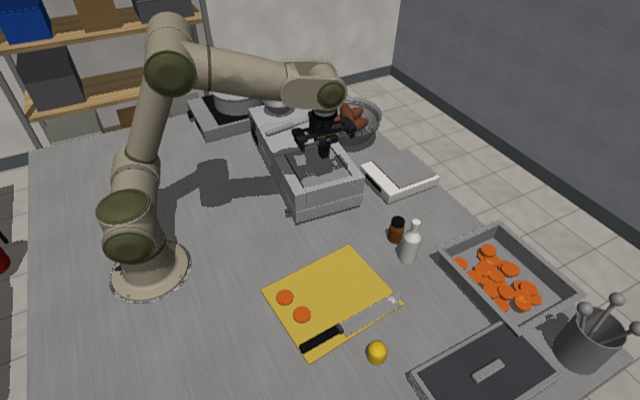

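View pics/top14.png

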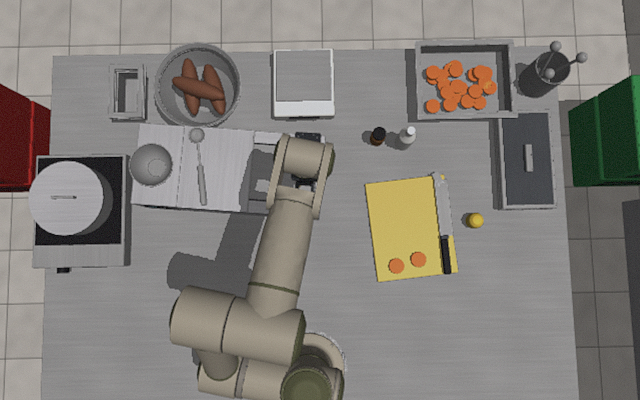

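```bash
python3 -c "
import cv2,numpy as np
a=cv2.imread('pics/w14.png')[205:255,210:470];b=cv2.imread('pics/w1.png')[235:290,165:300]
cv2.imwrite('pics/c14.png',np.vstack([cv2.resize(a,(780,250),interpolation=0),cv2.resize(b,(780,310),interpolation=0)]))"
```

```text
(no output)
```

View pics/c14.png

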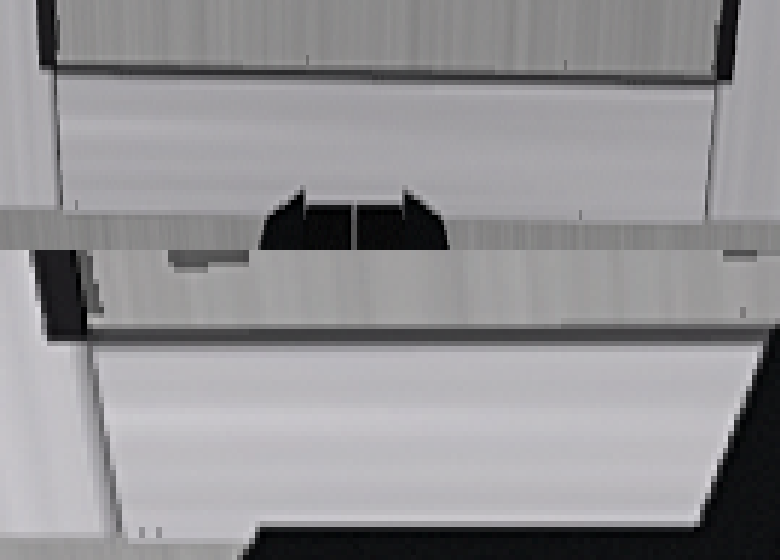

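```bash
python3 -c "
from bench import arm
print(arm.finish_job())"
```

```text
the job is handed in; nothing more can be done
None
```

The orange stub is standing on the pan floor under the shut cover, and the job was handed in at about 23 s of the 72 s. `finish_job` gives no verdict, so this rests on my own checks:

- **Cover opening:** I pressed with closed fingertips at about 10–12.5 N and slid it about 133 mm open. The fingers did not slip on the sheet.
- **Stub:** I picked the orange one on the board, not the yellow look-alike beside it. I lowered it until it touched the floor, at the height I had predicted, then opened the fingers. The wrist picture showed it upright and clear of the fingers.
- **Cover closing:** I slid it shut the same way until the push along the track rose to about 8 N, which I took as the end stop. The last wrist picture shows only the same thin seam at the end as before the job.
- **Fingers and bystanders:** The fingers are about 96 mm above the cover with no contact force. Slices, knife, bottle, jar and spoon look unmoved in the last pictures. The bowl does too, though I compared everything by eye and did not measure.

- **Calibration disagreement:** The wrist and top cameras disagreed by about 4–5 mm on where the rail lies along its length. I allowed for this when choosing where to set the stub.
- **Side force while pressing:** Pressing also caused an unplanned side force of 2–6 N on the fingertips. At the readings I took, the total on the cover stayed below about 15.5 N, under its 18 N limit.

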